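Fit the keyed shaft into the belt drive and hold it home

TASK

Lift the cover plate off the two pins of the grey drive housing and lay it flat, handle up, in the middle of the black rubber mat. Then take the shaft that has a key from the wooden stand (leave the plain one and the oil bottle where they are), push it into the pulley hub in the housing, turning it until the key slips into the keyway, and push it down against the spring until its collar sits on the hub. Finish while still holding it, pushed fully home: the spring lifts it again if you let go.

Things in the scene. Friction and masses are not known exactly. Their poses are not given: they have to be found in the camera images.
- housing: Fixed grey open-topped housing, 100 (x) x 140 (y) x 72 mm high, foot with bolt ears 126 mm in x; origin at the centre of its underside. The 20 mm thick end walls (+y, -y) carry one upright pin each, 6 mm wide, 10 mm above the rim, at x = 0, y = +-60 mm. The cavity, 88 x 100 mm, holds the pulley hub.
- cover: Loose aluminium cover plate, 100 (x) x 140 (y) x 5 mm, 0.2 kg; origin at the centre of its underside. Two 9 mm holes at y = +-60 mm sit over the pins; it starts on the housing rim (underside 72 mm above the bench) and must go straight up 12 mm to clear the pins.
- cover_handle (a point): Middle of the cover's bow handle, on the axis of its round bar, 34 mm above the cover's underside. The bar is 10 mm thick, runs along the cover's x for 44 mm between two legs, with 24 mm free below it: pinch it across the cover's y.
- mat: Fixed black rubber mat, 150 (x) x 200 (y) x 3 mm thick, flat on the bench; origin at the centre of its underside. The cover belongs on it, centre within 50 mm of the mat's.
- stand: Fixed wooden block, 60 (x) x 150 (y) x 28 mm; two round holes, 21.6 mm wide and 19 mm deep, at y = +-45 mm, each with a shaft standing in it (which shaft is in which hole varies). Origin at the centre of its underside.
- keyed_shaft: Loose steel shaft with a key, 90 mm long, about 0.25 kg, upright with its foot in the stand; origin at the centre of the foot, z up. From the foot: 20 mm of plain round pilot, 20 mm in diameter, its last 5 mm tapered to 15 mm; then, up to 50 mm, the same round with a key on its -x side, 6 mm wide, out to 14 mm from the axis; then collar and head.
- keyed_shaft_head (a point): Middle of the keyed shaft's head, 73 mm above its foot. The head, from 56 to 90 mm, is 30 mm along the shaft's x and 22 mm along y, with two flats towards +y and -y: grip across these. A rib 6 mm wide on its -x side, out to 19 mm from the axis, shows where the key is.
- keyed_shaft_collar (a point): Centre of the underside of the keyed shaft's round collar, 50 mm above the foot; the collar is 30 mm in diameter and 6 mm thick.
- plain_shaft: Loose steel shaft of the same size and head, but without key or rib; stays in its hole in the stand. Origin at the centre of its foot.
- hub: Fixed steel pulley hub (it does not turn), upright in the middle of the housing under the cover, 72 mm in diameter, 56 mm high; origin at the centre of its underside. Its bore is 22.4 mm wide; the keyway, 8.4 mm wide and out to 17 mm from the axis, is on the hub's -x side and open at the top. Its yaw in the housing varies. The shaft goes in with its x along the hub's x.
- hub_face (a point): Centre of the bore's mouth in the hub's top face, 56 mm above the hub's origin and 10 mm below the housing's rim; axes as the hub's. When the shaft is home, its collar lies on this face, with the foot 50 mm below it.
- plunger (a joint): Spring plunger at the bottom of the bore, m: 0 when up (its top 44 mm below the hub's face), growing as it is pressed down; 0.006 when the shaft's collar is on the hub's face. The spring pushes back with 4 N at 0 and 10 N at 0.006, so the shaft's own weight does not press it.
- oil_bottle: Small round white oil bottle, 36 mm wide and 120 mm tall, standing loose behind the housing; origin at the centre of its underside. Leave it alone.

How it is judged (in metres and radians):
On the way, in this order (a step that is already met when the one before it is completed fails the run):
1. the cover is off its pins and lies released on the mat (horizontal distance between cover and mat below 0.05 m and height (world z) of cover below 0.008 m and angle between cover's own z axis and vertical below 0.08 rad and contact force between the fingers and cover below 0.1 N and linear speed of cover below 0.03 m/s), for 0.2 s.
2. the key is in the keyway: the shaft stands upright in the hub, its collar less than 20 mm above the hub's face (z of keyed_shaft_collar in the frame of hub_face below 0.02 m and horizontal distance between keyed_shaft_collar and hub_face below 0.004 m and angle between keyed_shaft's own z axis and vertical below 0.07 rad and angle between the x axis of keyed_shaft and the x axis of hub, either way round below 0.2 rad), for 0.1 s.
At the end, for the whole second after the job is handed in: Keyed shaft in the hub: collar within 2.5 mm of its face, within 4 mm of its axis, 0.07 rad of upright, 0.2 rad of the keyway; plunger down over 3.5 mm, fingers on the shaft (over 2 N), pushing over 5 N. Cover flat, handle up, released on the mat, centres within 50 mm (all of step 1 and z of keyed_shaft_collar in the frame of hub_face below 0.0025 m and horizontal distance between keyed_shaft_collar and hub_face below 0.004 m and angle between keyed_shaft's own z axis and vertical below 0.07 rad and angle between the x axis of keyed_shaft and the x axis of hub, either way round below 0.2 rad and value of joint plunger above 0.0035 m and contact force between the fingers and keyed_shaft above 2 N and contact force between keyed_shaft and hub above 5 N); the arm keeps its last pose, push and grip.
It fails at once if the plain shaft is moved by more than 20 mm (distance of plain_shaft from where it was at the start of the episode above 0.02 m).
It fails at once if the oil bottle is moved by more than 30 mm or tipped (distance of oil_bottle from where it was at the start of the episode above 0.03 m or angle between oil_bottle's own z axis and vertical above 0.5 rad).
It also fails if it takes over 67 s, if anything falls off the work surface, if the arm or the gripper's body presses on something with over 40 N, if the wrist force passes 120 N, or if a joint passes its speed limit or range.

ROBOT

A 6-joint arm with a two-finger parallel gripper is mounted at the origin on a cart in front of the work surface, level with it; the furniture and walls round the work are solid. World frame = base frame: x ahead of the robot, y to its left, z up, the work surface at z = 0. Lengths are in mm, angles in rad, forces in N, time in s.
With the tool pointing down it reaches from about 325 to 875 mm from the base axis. Payload 4.4 kg.
Tool frame: the origin (TCP) lies on the centre line of the jaws, within the pads' length; the fingertips stand ahead of it and the grasp point (between the pads) lies 6 mm ahead of it (ctrl.tcp_to_tips is the z of the fingertips in the tool frame, in mm); z points along the fingers, y is the line along which they close (so a half turn about z gives the same grasp; the last joint's range is limited). The gripper opens to 85 mm and grips with 20 to 120 N. Pads are 22 mm wide; open, the fingers measure 114 mm over their backs; the gripper's body (76 mm by 85 mm) begins 54 mm behind the grasp point. The pads swing forward as they close: fully open they stand 13 mm farther back than shut.
Start: joints at [-1.433, 0.207, 1.542, -0, 1.393, -0.15], TCP at [163.749, -551.193, 256.282] pointing down, gripper open.
Joint ranges: [-2.73, 2.73], [-0.86, 2.22], [0.23, 2.46], [-1.11, 4.25], [0.08, 2.63], [-2.82, 2.82]. Speed limits (rad/s): [2.79, 2.79, 3.14, 3.14, 3.14, 3.14].

INTERFACE

Orientations are given as a 3x3 rotation matrix whose columns are the frame's x, y, z axes.
In Python, from plant import ctrl, sensors, optics gives the robot as it stands. Calls block until the motion is done:
- ctrl.move_ptp(position, orientation): joint-space move of the TCP to a pose.
- ctrl.move_l(position, rot=None, vel=150, threshold=None): straight line of the TCP; rot=None keeps the orientation; vel is the mean speed in mm/s. With threshold (N) it stops when the force on the tool has changed by that much, and returns True; else False.
- ctrl.set_joints(angles): joint-space move.
- ctrl.gripper_to(opening, force=None): finger opening in mm; force is the grip in N (None keeps the last); returns when the fingers have stopped.
- ctrl.hold(seconds).
- ctrl.solve_ik(position, orientation): joint angles nearest the present ones, or None.
- sensors.read_state(): the state.
- optics.grab_frame(name): name is "scene" or "top" or "wrist"; returns (picture, depth): 480x640x3 uint8, red, green, blue; 480x640 float32, mm along the optical axis (not along the pixel's ray), 0 where there is no reading.
- optics.camera_params(name): a dict with "mtx" (3x3 intrinsics, pixels), "k1" (the pictures are not rectified: a ray, as slopes to the right and down, at radius r is drawn at 1 + k1 r^2 times it, then the intrinsics apply), "R" (3x3) and "t" (3): a world point X has camera coordinates R X + t; the wrist camera has in their place "T_tool_cam" (4x4, takes a point from camera to tool coordinates, whose origin is the TCP and whose axes are the flange's). Camera axes: x right, y down, z forward; pixel columns grow to the right and rows downward; lengths in mm; the calibration is good to about 2 mm. A picture is of the moment at which its call begins: read the wrist's pose just before it. camera_params takes no time and is no camera call.
A pose or a line that the arm cannot do raises ctrl.MotionError and nothing moves.
- ctrl.finish_job(): hands the job in; it is judged then, once.
The state is a dict: "t": time; "q": joint angles; "qvel": joint speeds; "tau": joint torques, N m; "eef_pos": TCP position; "eef_rot": TCP orientation; "force": force on the tool from outside, world axes, zero at the start; "wrist_torque": the same for the moment, N m; "grip_width": finger opening in mm; "grasp_force": force on a finger pad.
Only numpy, scipy, OpenCV 4.12 (cv2) and the standard library are available. Lean on these libraries where they do the work, as an engineer would, in place of code of your own. Each camera call takes 0.05 s, during which the arm holds its last target. There are 200 camera calls.

## Working session

There is one attempt and no reset: what is moved stays moved. The work goes in short steps, each a Python script; the robot and the scene stay as the last script left them, time stands still between calls to the robot, and variables do not carry over. Pictures are saved under pics/ and viewed, at most 10 in all, crops included, and the job is handed in when it is done.

```bash
ls; mkdir -p pics
cat > h.py <<'E'
import numpy as np, cv2
from plant import ctrl, sensors, optics
def cam(name):
    p=optics.camera_params(name)
    if name=="wrist":
        s=sensors.read_state(); T=np.array(p["T_tool_cam"]); Rt=np.array(s["eef_rot"]); 
        Rc=Rt@T[:3,:3]; tc=Rt@T[:3,3]+np.array(s["eef_pos"])
    else:
        R=np.array(p["R"]); Rc=R.T; tc=-R.T@np.array(p["t"])
    return p,Rc,tc
def cloud(name):
    p,Rc,tc=cam(name); im,d=optics.grab_frame(name)
    K=np.array(p["mtx"],float)
    v,u=np.mgrid[0:480,0:640]
    s=cv2.undistortPoints(np.stack([u,v],-1).reshape(-1,1,2).astype(np.float64),K,np.array([p["k1"],0,0,0.])).reshape(480,640,2)
    P=np.dstack([s[...,0]*d,s[...,1]*d,d])@Rc.T+tc
    P[d<=0]=np.nan
    return im,d,P
def save(im,n): cv2.imwrite("pics/"+n+".png",im[...,::-1])
def down(a): # tool z down, tool y along angle a
    y=np.array([np.cos(a),np.sin(a),0]); z=np.array([0,0,-1.]); return np.stack([np.cross(y,z),y,z],1)
E
python3 - <<'E'
from h import *
for n in("top","scene"):
    im,d,P=cloud(n); save(im,n); np.savez("/tmp/"+n,im=im,P=P)
    print(n,cam(n)[2],(d>0).mean())
s=sensors.read_state();print(s["t"],ctrl.tcp_to_tips,s["eef_rot"]); print(cam("wrist")[0])
im=np.hstack([cv2.imread("pics/top.png"),cv2.imread("pics/scene.png")]);
E
```

```text
pics
top [ 416.48891705  -55.06616102 1071.47074551] 0.996005859375
scene [ 93.94361563 904.78358332 803.77951549] 0.9960546875
0.1 25.0 [[ 9.58602309e-01  2.84748181e-01 -2.95757176e-04]
 [ 2.84748167e-01 -9.58600103e-01  2.07956837e-03]
 [ 3.08640452e-04 -2.07769536e-03 -9.99997794e-01]]
{'mtx': array([[356.94398197,   0.        , 328.2340288 ],
       [  0.        , 356.94398197, 241.91457761],
       [  0.        ,   0.        ,   1.        ]]), 'k1': -0.00036574880253400095, 'T_tool_cam': array([[ 1.07973676e-04, -9.63818087e-01, -2.66560845e-01,
         6.83469531e+01],
       [ 9.99999627e-01,  3.32480575e-04, -7.97105651e-04,
        -8.28500923e-01],
       [ 8.56891146e-04, -2.66560659e-01,  9.63817763e-01,
        -1.17947811e+02],
       [ 0.00000000e+00,  0.00000000e+00,  0.00000000e+00,
         1.00000000e+00]])}
```

View pics/top.png

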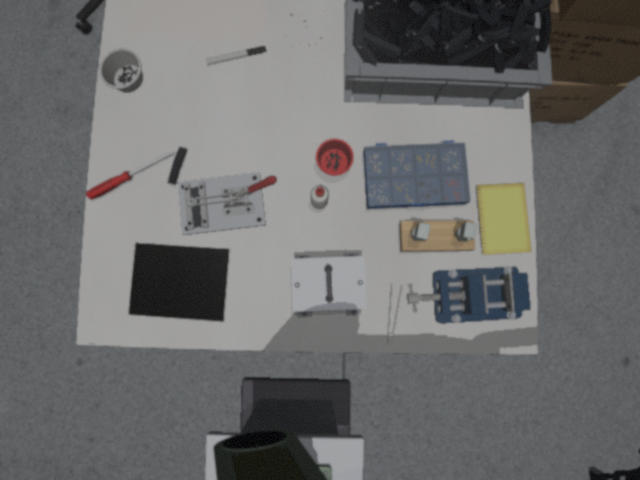

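View pics/scene.png

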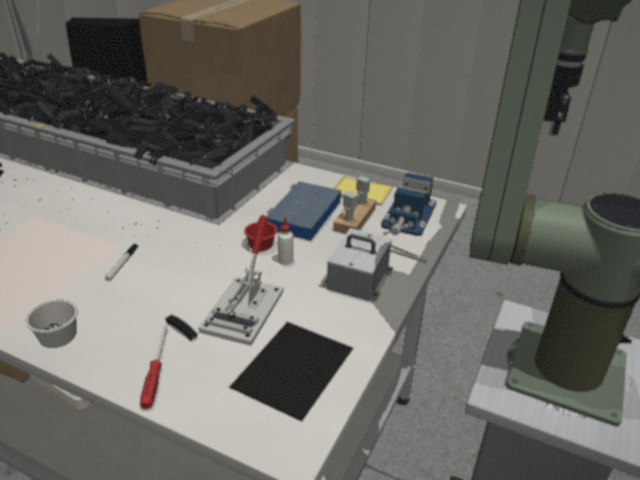

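The top view shows the mat at about (179,282), the cover on its housing at (329,283), the bottle at (319,196), and the stand at (437,236) with shaft heads at (421,230) and (465,230). Image up is +x and image left is +y.

Run:
```python
from h import *
D=np.load("/tmp/top.npz"); P=D["P"]; im=D["im"].astype(int)
print(P[283,310],P[283,345],P[282,329],P[282,179],P[236,437],P[231,421],P[231,465],P[196,319])
def fit(name,box,zl,zh,dark=None):
    m=np.zeros(P.shape[:2],bool); r0,r1,c0,c1=box; m[r0:r1,c0:c1]=1
    m&=(P[...,2]>zl)&(P[...,2]<zh)
    if dark: m&=im.sum(2)<dark
    pts=P[m]; r=cv2.minAreaRect(pts[:,:2].astype(np.float32))
    print(name,m.sum(),"mean",pts.mean(0).round(1),"rect",np.round(r[0],1),np.round(r[1],1),round(r[2],1))
fit("mat",(235,330,120,240),-10,12,110)
fit("cover",(240,325,280,380),66,86)
fit("handle",(250,320,280,380),94,125)
fit("stand",(210,260,390,480),18,36)
fit("h1",(205,260,405,443),75,125)
fit("h2",(205,260,443,480),75,125)
```

```text
[456.75021255 -46.50923445  73.45183261] [ 457.99232031 -113.09765378   75.37320704] [457.80222066 -81.65949085 110.21793417] [455.49715874 223.86410697   2.42057293] [ 558.80774874 -302.23435864   23.73974698] [ 557.76433051 -254.43321325   96.99210849] [ 559.25205545 -338.40431638   99.06752412] [623.16214445 -60.38409663  86.26183533]
mat 6023 mean [454.6 227.4   3.2] rect [456.8 225.9] [193.2 142.4] 87.6
cover 3709 mean [456.6 -81.3  77.1] rect [457.1 -81.4] [100.5 140.5] 3.3
handle 183 mean [457.3 -81.1 109.2] rect [457.3 -80.9] [64.7  9.4] 1.1
stand 1666 mean [ 557.7 -297.6   27.8] rect [ 560.7 -303.1] [ 61.4 149.8] 2.3
h1 215 mean [ 558.  -256.6   96.4] rect [ 558.9 -257.8] [21.7 30.8] 82.0
h2 242 mean [ 560.5 -345.6   96.1] rect [ 560.1 -347.2] [23.4 35.1] 79.9
```

```bash
cat >> h.py <<'E'
def rect(P,c,rad,zl,zh):
    m=(np.hypot(P[...,0]-c[0],P[...,1]-c[1])<rad)&(P[...,2]>zl)&(P[...,2]<zh)
    pts=P[m]; r=cv2.minAreaRect(pts[:,:2].astype(np.float32)); 
    B=cv2.boxPoints(r); e=B[1]-B[0],B[2]-B[1]; L=max(e,key=lambda v:v@v); a=np.degrees(np.arctan2(L[1],L[0]))
    return m.sum(),pts.mean(0).round(1),np.round(r[0],1),np.round(r[1],1),"long axis deg",round(float(a+90)%180-90,2)
E
python3 - <<'E'
from h import *
ctrl.move_ptp([440,-81,270],down(np.radians(-88)))
im,d,P=cloud("wrist"); save(im,"w1"); np.savez("/tmp/w1",im=im,P=P)
print(sensors.read_state()["t"])
print("cover",rect(P,(457,-81),110,70,84)); print("handle",rect(P,(457,-81),50,100,122))
E
```

```text
2.1167
cover (np.int64(17099), array([459.9, -79.9,  77.3]), array([457.3, -79.9]), array([100.4, 140.6]), 'long axis deg', -86.84)
handle (np.int64(960), array([459.8, -79.8, 109.3]), array([457.9, -79.9]), array([64.5, 10. ]), 'long axis deg', 3.3)
```

View pics/w1.png

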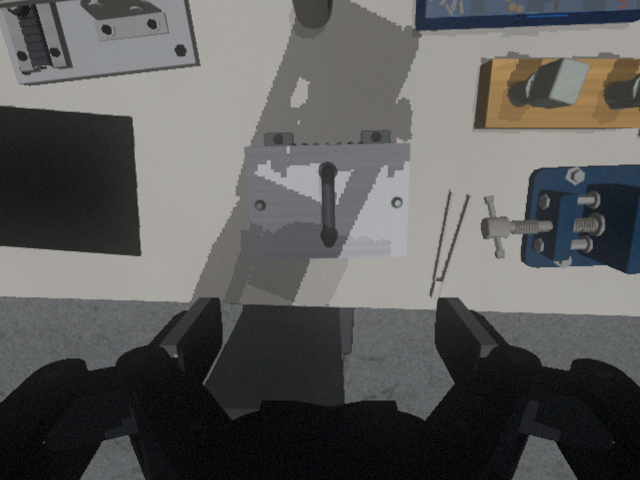

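The cover is at (457.5, -80) with yaw 3.2°, its handle at px (328,203). Both views agree, so I'll take it to the mat.

Run:
```python
from h import *
a=np.radians(-86.8)
ctrl.move_ptp([457.6,-80,160],down(a))
ctrl.move_l([457.6,-80,112],vel=80)
ctrl.gripper_to(0,50); s=sensors.read_state(); print(s["t"],s["grip_width"],s["grasp_force"],s["force"])
ctrl.move_l([457.6,-80,140],vel=50)
ctrl.move_l([457.6,-80,190],vel=120); s=sensors.read_state(); print(s["t"],s["grip_width"],s["force"])
ctrl.move_l([457,226,170],vel=200)
ctrl.move_l([457,226,55],vel=120)
print(ctrl.move_l([457,226,40],vel=25,threshold=4)); s=sensors.read_state(); print(s["t"],s["eef_pos"],s["force"])
ctrl.gripper_to(80)
ctrl.move_l([457,226,110],vel=150)
ctrl.move_l([445,226,250],vel=200)
im,d,P=cloud("wrist"); save(im,"w2")
print("cover",rect(P,(457,226),120,5,14)); print("handle",rect(P,(457,226),50,31,52))
print(sensors.read_state()["t"])
```

```text
4.0833 8.385366915092568 48.678311705589294 [-1.03830853  0.05007666  1.4676731 ]
5.3583 8.343803478056799 [ 0.03628541 -1.26047435 -2.14116541]
True
8.6333 [457.27887166 226.10909415  43.84012254] [-0.28023924  0.59395128  3.47187528]
cover (np.int64(13201), array([459.8, 227.2,   9.1]), array([480. , 226.5]), array([197. , 191.6]), 'long axis deg', 87.38)
handle (np.int64(700), array([459.6, 227.2,  41.1]), array([457.6, 226.8]), array([65. ,  9.3]), 'long axis deg', 3.03)
10.8167
```

View pics/w2.png

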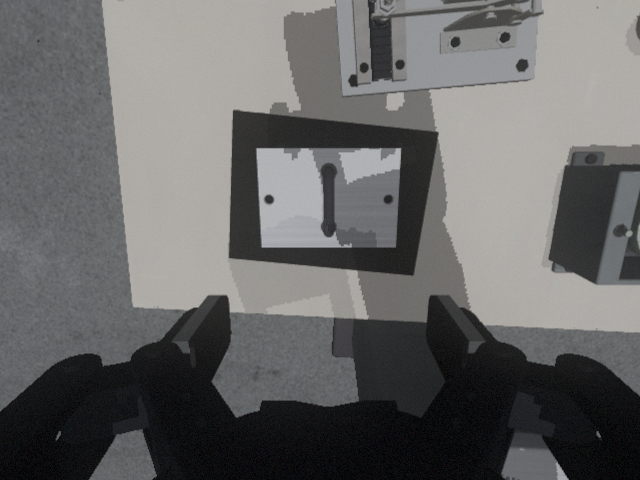

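The cover lies flat and centred on the mat, around px (328,198). Next I'll look at the hub, then the stand.

Run:
```python
from h import *
def look(p,a,n):
    ctrl.move_ptp(p,down(np.radians(a)))
    im,d,P=cloud("wrist"); save(im,n); np.savez("/tmp/"+n,im=im,P=P); return im,P
im,P=look([435,-80,225],-86.8,"hub")
a=im[100:340,200:440]
im,P=look([540,-300,250],-88,"stand"); 
for c in((558,-257),(560,-346)): print(rect(P,c,32,92,110))
print("stand",rect(P,(560,-300),100,20,34)); print(sensors.read_state()["t"])
b=im[60:360,150:500]
A=cv2.resize(a,(400,400),interpolation=cv2.INTER_CUBIC);B=cv2.resize(b,(400,343),interpolation=cv2.INTER_CUBIC)
o=np.zeros((400,800,3),np.uint8);o[:,:400]=A;o[:343,400:]=B; save(o,"both")
D=np.load("/tmp/hub.npz")["P"]
m=(np.hypot(D[...,0]-457.5,D[...,1]+80)<34)&(abs(D[...,2]-62)<5); print("face",np.nanmean(D[m],0),m.sum(),np.nanmedian(D[m][:,2]))
```

```text
(np.int64(1147), array([ 560.3, -257.5,   99. ]), array([ 559.4, -257.1]), array([22.1, 30.2]), 'long axis deg', -11.68)
(np.int64(1217), array([ 562.6, -346.2,   98.8]), array([ 560.6, -346.6]), array([22.6, 33.9]), 'long axis deg', -9.76)
stand (np.int64(7626), array([ 564.1, -301.3,   28.2]), array([ 544. , -302.9]), array([164.6, 152.4]), 'long axis deg', 3.99)
13.0583
face [458.52747705 -79.97128037  62.22728608] 5077 62.232334411582315
```

View pics/both.png

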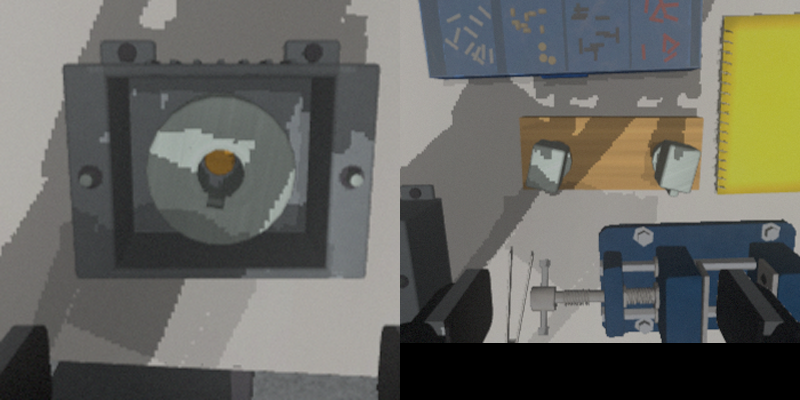

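Run:
```python
from h import *
from scipy.optimize import least_squares
P=np.load("/tmp/hub.npz")["P"]
z=P[...,2]; f=(abs(z-62.2)<2)&(np.hypot(P[...,0]-457.5,P[...,1]+80)<40)
f=cv2.morphologyEx(f.astype(np.uint8),cv2.MORPH_OPEN,np.ones((3,3)))
cs,_=cv2.findContours(f,cv2.RETR_CCOMP,cv2.CHAIN_APPROX_NONE)
cs=sorted(cs,key=len)[::-1]
def circ(q):
    r=least_squares(lambda p:np.hypot(q[:,0]-p[0],q[:,1]-p[1])-p[2],[457.5,-80,30],loss="soft_l1",f_scale=.5); return r.x
for c in cs[:2]:
    q=P[c[:,0,1],c[:,0,0]][:,:2]; x=circ(q); print(len(q),x.round(2))
    dr=np.hypot(*(q-x[:2]).T); 
    if x[2]<20:
        k=q[dr>x[2]+2.5]; v=k.mean(0)-x[:2]; print("keyway n",len(k),"dir deg",np.degrees(np.arctan2(v[1],v[0])),dr.max(), (k-x[:2]).round(1).tolist()[::3])
print("rim",[ (lambda q:(len(q),cv2.minAreaRect(q.astype(np.float32))))(P[(abs(z-72)<2)&(np.hypot(P[...,0]-457,P[...,1]+80)<100)][:,:2])])
P=np.load("/tmp/stand.npz")["P"]
m=(np.hypot(P[...,0]-560,P[...,1]+346)<32)&(P[...,2]>94)&(P[...,2]<104); q=P[m][:,:2]
a=np.radians(-9.76); c=np.array([560.6,-346.6]); w=(q-c)@np.array([[np.cos(a),-np.sin(a)],[np.sin(a),np.cos(a)]])
for lo in np.arange(-18,18,2): 
    k=w[(w[:,0]>=lo)&(w[:,0]<lo+2)]; print(lo,len(k),k[:,1].min().round(1) if len(k) else 0,k[:,1].max().round(1) if len(k) else 0)
```

```text
264 [457.69 -79.87  35.05]
98 [456.86 -79.8   11.98]
keyway n 16 dir deg 173.2518244038219 17.284878226652708 [[-14.5, -3.2], [-17.2, -1.8], [-16.6, 0.7], [-16.5, 3.1], [-15.9, 5.5], [-13.6, 6.5]]
rim [(8484, ((457.3092041015625, -79.8947982788086), (99.24183654785156, 139.98974609375), 3.261263132095337))]
-18 7 -2.1 3.1
-16 25 -2.7 3.1
-14 41 -9.5 9.7
-12 65 -10.4 10.8
-10 76 -11.3 11.1
-8 76 -10.4 11.2
-6 78 -10.6 11.2
-4 76 -11.0 10.9
-2 75 -10.1 10.9
0 75 -10.8 11.1
2 78 -10.6 11.0
4 77 -10.8 11.0
6 79 -10.4 11.1
8 79 -10.8 11.0
10 77 -11.1 10.9
12 82 -10.4 10.9
14 78 -10.8 10.6
16 46 -9.5 10.3
```

The keyed shaft is at (562.6, -346.9) with yaw -9.8° and its rib on the -x side. The two shafts are 89.9 mm apart, against 90 mm expected. The hub is at (457.4, -79.9) with its keyway towards -x and yaw about -6°.

Run:
```python
from h import *
R=down(np.radians(-99.8)); x,y=562.6,-346.9
st=lambda l:(lambda s:print(l,round(s["t"],2),s["eef_pos"].round(1) if hasattr(s["eef_pos"],'round') else s["eef_pos"],round(s["grip_width"],1),np.round(s["grasp_force"],1),np.round(s["force"],1)))(sensors.read_state())
ctrl.gripper_to(50)
ctrl.move_ptp([x,y,170],R)
print(ctrl.move_l([x,y,95],vel=70,threshold=10)); st("at")
ctrl.gripper_to(0,80); st("grip")
ctrl.move_l([x,y,125],vel=50); st("up")
ctrl.move_l([x,y,225],vel=150)
ctrl.move_ptp([457.4,-79.9,215],down(np.radians(-96))); st("above hub")
im,d,P=cloud("wrist"); save(im,"w5"); np.savez("/tmp/w5",im=im,P=P)
print(rect(P,(457.4,-80),25,214,226))
```

```text
False
at 15.15 [ 563.1 -347.3   95.7] 50.3 0.0 [ 0.3  0.2 -0.1]
grip 15.52 [ 563.1 -347.4   95.9] 20.8 79.0 [1.1 0.  3.2]
up 16.27 [ 562.3 -346.6  124.8] 20.8 78.8 [ 1.1  0.1 -2.2]
above hub 18.19 [458.3 -80.8 215.4] 20.9 78.7 [ 0.6 -0.2 -2.1]
(np.int64(5676), array([460.5, -80. , 218.9]), array([461.1, -77.3]), array([40.2, 37.8]), 'long axis deg', 52.54)
```

View pics/w5.png

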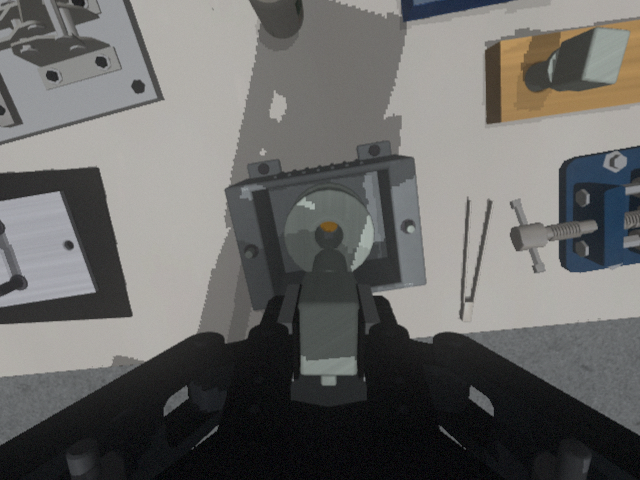

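The picture shows the shaft held upright, its head at px (329,330) and rib at (329,380) on the -x side, over the bore at (330,235). I'll insert it.

Run:
```python
from h import *
st=lambda l:(lambda s:print(l,round(s["t"],2),np.round(s["eef_pos"],1),np.round(s["grip_width"],1),np.round(s["force"],1),np.round(s["wrist_torque"],2)))(sensors.read_state())
x,y=457.4,-79.9
ctrl.move_l([x,y,155],vel=100); ctrl.hold(.3); st("a")
for z,th in((131,8),(108,8)):
    h=ctrl.move_l([x,y,z],vel=30,threshold=th); st((z,h))
    if h: break
```

```text
a 19.29 [457.8 -80.  155.6] 20.7 [-0.3 -0.2 -2. ] [-0.01  0.01 -0.03]
(131, False) 20.24 [457.5 -79.9 131.1] 21.0 [-0.4 -0.  -2.7] [-0.01 -0.05  0.06]
(108, False) 21.16 [457.5 -79.9 108.1] 20.9 [ 0.2 -0.1 -2.2] [-0.03 -0.01  0.03]
```

The key slid straight in, with TCP at 108 and no contact force. Now I'll press it home.

Run:
```python
from h import *
st=lambda l:(lambda s:print(l,round(s["t"],2),np.round(s["eef_pos"],1),np.round(s["grip_width"],1),np.round(s["force"],1),np.round(s["wrist_torque"],2)))(sensors.read_state())
x,y=457.4,-79.9
for z in np.arange(104,91,-1.):
    ctrl.move_l([x,y,z],vel=15); ctrl.hold(.15); st(z)
    if sensors.read_state()["force"][2]>28: break
ctrl.hold(.5); st("end")
```

```text
104.0 21.73 [457.8 -80.  104.4] 20.7 [-0.4  1.6  2.2] [0.01 0.06 0.03]
103.0 22.12 [457.8 -80.  103.3] 21.0 [0.8 0.4 3.9] [ 0.02 -0.04  0.02]
102.0 22.52 [457.8 -80.  102.2] 20.9 [-0.2  0.   4.1] [-0.03 -0.19  0.01]
101.0 22.93 [457.8 -80.  101.2] 20.6 [0.1 0.2 4.7] [-0.05 -0.17 -0.05]
100.0 23.32 [457.8 -80.  100.3] 20.9 [0.3 0.5 6.2] [ 0.01 -0.04  0.04]
99.0 23.73 [457.8 -80.1  99.5] 20.6 [0.4 0.1 6.6] [ 0.01 -0.03 -0.  ]
98.0 24.12 [457.9 -80.1  98.8] 20.6 [-0.9 -0.1  8.8] [0.03 0.1  0.  ]
97.0 24.52 [457.9 -80.1  98.7] 20.8 [-3.   1.  15.7] [0.2  0.53 0.05]
96.0 24.93 [458.  -80.1  98.6] 20.5 [-6.2  1.4 23.6] [0.42 1.02 0.05]
95.0 25.32 [458.1 -80.1  98.6] 21.2 [-9.6  1.7 30.5] [0.6  1.51 0.02]
end 25.82 [458.1 -80.2  98.6] 20.7 [-9.2  1.9 29.8] [0.57 1.53 0.09]
```

The spring travel of about 6 mm and the hard stop at TCP 98.6 match the expected geometry. The net push is about 30 N, roughly 20 N of it on the hub.

```bash
python3 -c "
from h import *
print(ctrl.finish_job())"
```

```text
the job is handed in; nothing more can be done
None
```

I handed the job in at about 26 s of the 67 s allowed: the cover lies flat, handle up, in the middle of the mat, and the keyed shaft is held fully home in the hub with about 30 N of push; the judge's verdict was not shown.

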